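Open a workshop tool chest with a pop-out T-handle lock

TASK

Open the green tool chest. Press the red release button in its lock, without forcing it, until the T-handle pops out; turn the T-handle anticlockwise until you feel it come up against its stop, without straining it there or hauling on the lid while the latch still holds; then raise the lid gently until it stands open by itself at 35 degrees or more, and let go. Leave everything else on the bench where it is.

Things in the scene. Friction and masses are not known exactly. Their poses are not given: they have to be found in the camera images.
- chest: Dark green sheet-metal tool chest, 280 mm deep (x) by 460 mm wide (y), 140 mm high with its lid; heavy, does not move. Origin: centre of its underside on the bench. Its front (-x of the chest) faces roughly towards the robot, the lid is hinged along the back. Chest x points from front to back, y to the left as seen from the robot, z up.
- lock_plate: Black lock plate in the lid near its front edge, 64 mm (x) by 146 mm (y, from -54 to +92 mm); flat top face 2 mm above the lid, 142 mm above the bench. Origin: in the top face, on the T-handle's turning axis; axes as the chest's, tilting with the lid. It carries the red release button. Plate and button must not be pressed with more than 16 N.
- button_seat (a point): Point in the plate's top face under the middle of the round red button, 22 mm across. NOT the button's top: the flat cap stands 5 to 13 mm proud of the plate, differing from lock to lock; find it by touch. Sprung: moves from 2.5 N, frees the handle when pushed in about 4 mm (5 to 7 N), solid at 6 mm, springs back.
- t_bar: Steel grip bar of the T-handle, 84 x 12 mm, 13 mm high. Origin: its centre; x along the bar, z up. At the start it lies in a slot along the plate's y axis, centre 8 mm below the plate's top face, held by a catch. Freed, a spring (8 N, falling to 5 N) pushes it straight out 26 mm, to 18 mm above the plate, on a 10 mm stem: 11.5 mm of air below it. It turns only when out.
- t_handle: Turning part of the lock: stem, grip bar and a latch cam hidden below the lid. Origin: on its axis in the plate's top face, z up. Turns anticlockwise seen from above to unlatch, against a steady drag of about 0.15 N m. How the cam is clamped on its shaft differs from lock to lock and cannot be seen: it clears the striker somewhere between 38 and 78 degrees of turn.
- stop_pin (a point): Hidden stop pin in the lock, 25 mm from the axis. The cam meets it 8 degrees of turn after it has cleared the striker, so at 46 to 86 degrees of turn, and the torque rises sharply: that must be felt. More than 30 N on the pin (about 0.75 N m on the handle above the drag) strains the lock.
- striker: Rim flange along the chest's front under which the cam hooks (hidden while the lid is shut). Origin: middle of its front upper edge, axes as the chest. Lifting before the cam is clear pulls the cam against it; more than 25 N there is a fault. The cam has 1.5 mm of play below it.
- lid (a joint): Angle of the lid, rad: 0 shut, grows as the front edge is raised, 1.2 fully open. Struts and a friction stay hold it wherever it is left; raising it by the handle takes about 3 to 12 N.
- lid_hinge (a point): Middle of the lid's hinge line, at the back of the chest 120 mm above the bench. The lid turns about the chest's y axis through it; with the lid shut the T-handle axis stands 225 mm in front of it and the plate's top face 22 mm above it.
- walnut_a: Dark walnut tool-handle blank, 140 mm long, 27 mm thick, lying on the bench close to the chest's left end. Bystander. Origin: centre of its underside.
- walnut_b: A like walnut blank in front of the chest, nearer the robot. Bystander.
- mallet: Wooden joiner's mallet lying at the chest's right end, 250 mm long, head 65 by 130 by 85 mm. Bystander. Origin: underside, near the middle of its length.
- sanding_block: Cork sanding block, 115 by 65 by 33 mm, in front of the chest. Bystander. Origin: centre of its underside.
- glue_bottle: White glue bottle with orange cap, 56 mm across, 170 mm tall, standing by the chest's left end. Bystander. Origin: centre of its foot.
- pencil_cup: Red cup with pencils, 82 mm across, 115 mm tall (pencils to 200 mm), at the front right of the bench. Bystander. Origin: centre of its foot.
- block_plane: Block plane, 160 by 50 by 52 mm, dark steel with brass cap, at the front left of the bench. Bystander. Origin: centre of its sole.

How it is judged:
By the outcome, as a careful person would: the job done as asked, in the order asked, and still so for the second after the job is handed in, with the robot touching nothing.
It also fails if it takes over 69 s, if anything falls off the work surface, if the arm or the gripper's body presses on something with over 40 N, if the wrist force passes 120 N, or if a joint passes its speed limit or range.

ROBOT

A 6-joint arm with a two-finger parallel gripper is mounted at the origin on the work surface. World frame = base frame: x ahead of the robot, y to its left, z up, the work surface at z = 0. Lengths are in m, angles in degrees, forces in N, time in s.
With the tool pointing down it reaches from about 0.25 to 0.725 m from the base axis. Payload 9.7 kg.
Tool frame: the origin (TCP) lies at the very end of the fingers, on their centre line; the grasp point (between the pads) lies 19 mm behind it; z points along the fingers, x is the direction in which the jaws open and shut, and the axes are right-handed (so a half turn about z gives the same grasp; the last joint's range is limited). The gripper opens to 85 mm and grips with 20 to 120 N. Pads are 22 mm wide; open, the fingers measure 114 mm over their backs; the gripper's body (76 mm by 85 mm) begins 54 mm behind the grasp point. The pads swing forward as they close: fully open they stand 13 mm farther back than shut.
Start: joints at [-66.864, 4.979, 10.078, 95.1, 0, 90], TCP at [0.216, -0.506, 0.231] pointing down, gripper open.
Joint ranges: [-179.16, 179.16], [-48.56, 103.87], [-65.8, 70.77], [-126.05, 130.52], [-82.76, 87.17], [-180, 180]. Speed limits (degrees/s): [127.2, 127.2, 147.25, 180, 180, 180].

INTERFACE

Orientations are given as [roll, pitch, yaw] about the fixed x, y, z axes, in that order (R = Rz(yaw) Ry(pitch) Rx(roll)).
In Python, from workcell import bot gives the robot as it stands.
- The arm moves only by the tool send_rows, never from a script. Its argument "increments" is text: rows parted by semicolons, each of 5 numbers parted by spaces: the opening, from 0 (shut) to 1 (fully open), then the shift along the tool's x, y, z in m, then the turn about the tool's z in rad. In form: grip x y z yaw; .... A call has 1 to 8 rows; each row is the pose to reach, as a shift and turn from the pose measured when the call began, along the tool's axes at that moment; what a row does not reach only later rows make up. A row lasts 1/8 s, in which the tool goes at most 62.5 mm and 10.7 degrees, less where a joint would pass 70% of its speed; a pose out of reach is approached as far as the arm can. A call with a gripper value outside its range is refused whole. The fingers move at their own pace and stop on an object; the grip force is fixed at half the most. Time passes only in rows, so rows that repeat a pose let the fingers close. It gives the time, the measured TCP pose, the force and the opening at its end, in the units of the state.
- bot.observe(): the state, without advancing time (a new reading comes with each control period).
- bot.read_camera(name): name is "scene" or "top" or "wrist"; returns the picture (400x640x3 uint8, red, green, blue); there is no depth.
- bot.camera_info(name): a dict with "fx", "fy", "cx", "cy" (pixels), "dist_coeffs" ([k1, k2, p1, p2, k3] as OpenCV has them; the pictures are not rectified), "origin" and "rotation" of the camera in the world. Camera axes: x right, y up, looking along -z (the intrinsics and any distortion apply to the point x, -y, -z); pixel columns grow to the right and rows downward; lengths in m; the calibration is good to about 2 mm. A picture is of the moment at which its call begins: read the wrist's pose just before it. camera_info takes no time and is no camera call; for the wrist camera it gives the pose at the moment of the call.
- bot.job_done(): hands the job in, once; it reports no verdict.
Trained networks look in the newest picture that a camera, given by its name, has taken for a name from the list of things; names that differ only in an ending like _2 or _b are one class to them, and where a whole thing is asked for, a point or a joint stands for the part that bears it (a point fixed in the world has none). Each returns a list of dicts, best first, with "score" (0 to 1); they miss things now and then, are a little off and sometimes report something else, mostly with a low value. They report only what shows in the picture. A call takes as long as a camera call.
- bot.look_for(target, camera): "centre" ([x, y, z] in m, in world coordinates, good to about 4 mm: the middle of the surface that is visible of it).
- bot.outline_of(target, camera): "pixels" (400x640 bool, what is visible of it).
The state is a dict: "t": time; "qpos": joint angles; "dq": joint speeds; "joint_efforts": joint torques, N m; "ee_pos": TCP position; "ee_rot": TCP orientation; "force": force on the tool from outside, world axes, zero at the start; "torque": the same for the moment, N m; "opening": finger opening in m.
Only numpy, scipy, OpenCV 4.12 (cv2) and the standard library are available. Lean on these libraries where they do the work, as an engineer would, in place of code of your own. Each camera call takes 0.05 s, during which the arm holds its last target.

## Working session

There is one attempt and no reset: what is moved stays moved. The work goes in short steps, Python scripts to look and compute and a tool call to move; the robot and the scene stay as the last step left them, time stands still between calls to the robot, and variables do not carry over. Pictures are saved under pics/ and viewed, and the job is handed in when it is done.

Besides the shell and the picture viewer there is one more tool, called after "Request:" as name(argument=value, ...) on one line, values as JSON. send_rows: Moves the arm, as the interface text tells. Its arguments: {"type":"object","properties":{"increments":{"type":"string"}},"required":["increments"]}

```bash
ls; mkdir -p pics
python3 - <<'E'
from workcell import bot
import cv2
print(bot.observe())
for n in ["scene","top","wrist"]:
    im=bot.read_camera(n); cv2.imwrite(f"pics/a_{n}.png",im[:,:,::-1])
    i=bot.camera_info(n); print(n,i)
for t in ["lock_plate","t_bar","button_seat"]:
    for c in ["scene","top"]:
        print(t,c,[(r['score'],r['centre']) for r in bot.look_for(t,c)][:2])
E
```

```text
pics
{'t': 0.0, 'qpos': array([-6.68630298e+01,  5.01150752e+00,  1.00350651e+01,  9.50980226e+01,
        1.44653960e-03,  9.00014950e+01]), 'dq': array([-0.0093096 , -0.05312805, -0.0957232 , -0.04966311, -0.14283231,
       -0.04261756]), 'joint_efforts': array([ 2.56618318e-03, -5.20385563e+01,  4.64808404e+01,  1.63501682e-02,
        1.66265731e-04,  1.77231550e-05]), 'ee_pos': array([ 0.21603445, -0.50556315,  0.23058462]), 'ee_rot': array([-1.79998555e+02,  7.44650515e-02, -6.68645249e+01]), 'force': array([ 0.45558675, -0.33872355,  0.24101479]), 'torque': array([-0.01308463, -0.03562331, -0.00410872]), 'opening': 0.08577469749018697}
scene {'fx': 411.0854159906764, 'fy': 411.0854159906764, 'cx': 314.9159371722939, 'cy': 194.44278211571032, 'dist_coeffs': array([-0.05030988,  0.        ,  0.        ,  0.        ,  0.        ]), 'origin': array([ 1.09364647, -0.43876849,  1.13021802]), 'rotation': array([35.62680241, -0.35063139, 48.3628352 ])}
top {'fx': 447.1387038956337, 'fy': 447.1387038956337, 'cx': 311.6092223548913, 'cy': 195.70026135310565, 'dist_coeffs': array([-0.08
[... 168 characters left out ...]
39774101])}
wrist {'fx': 351.57346689628184, 'fy': 351.57346689628184, 'cx': 318.3512441349995, 'cy': 196.24034132479744, 'dist_coeffs': array([0.01591306, 0.        , 0.        , 0.        , 0.        ]), 'origin': array([ 0.28068365, -0.47835726,  0.37314406]), 'rotation': array([-16.10715492,   0.07929079, -66.81498542])}
lock_plate scene [(0.67, [0.5297, -0.0422, 0.1433])]
lock_plate top [(0.69, [0.5317, -0.0393, 0.1411])]
t_bar scene [(0.75, [0.5282, -0.0426, 0.1407]), (0.52, [0.5327, -0.0614, 0.1412])]
t_bar top [(0.58, [0.5387, -0.0606, 0.1383])]
button_seat scene [(0.71, [0.5288, -0.0368, 0.1385]), (0.56, [0.5356, -0.0592, 0.1406])]
button_seat top [(0.72, [0.5285, -0.0359, 0.1436])]
```

View pics/a_top.png

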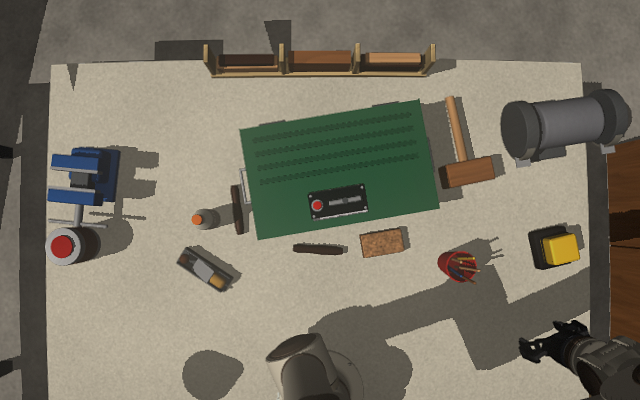

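View pics/a_scene.png

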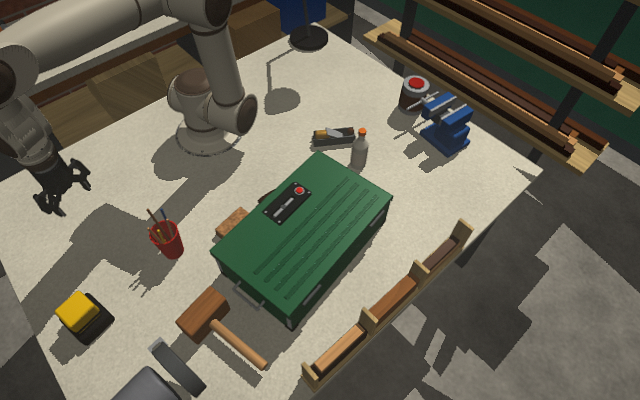

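The top view shows the plate at about (338,202), the red button at (317,205) and the bar slot at about (346,201). I'll measure these more finely.

```bash
cat > h.py <<'E'
import numpy as np, cv2
from scipy.spatial.transform import Rotation as R
def pix2plane(info,uv,z):
    K=np.array([[info['fx'],0,info['cx']],[0,info['fy'],info['cy']],[0,0,1.]])
    p=cv2.undistortPoints(np.array(uv,float).reshape(-1,1,2),K,info['dist_coeffs']).reshape(-1,2)
    d=np.c_[p[:,0],-p[:,1],-np.ones(len(p))]
    Rm=R.from_euler('xyz',info['rotation'],degrees=True).as_matrix()
    w=d@Rm.T; o=np.array(info['origin'])
    return o+w*((z-o[2])/w[:,2])[:,None]
def world2pix(info,P):
    Rm=R.from_euler('xyz',info['rotation'],degrees=True).as_matrix()
    c=(np.atleast_2d(P)-info['origin'])@Rm
    K=np.array([[info['fx'],0,info['cx']],[0,info['fy'],info['cy']],[0,0,1.]])
    return cv2.projectPoints(np.c_[c[:,0],-c[:,1],-c[:,2]],np.zeros(3),np.zeros(3),K,info['dist_coeffs'])[0].reshape(-1,2)
E
python3 - <<'E'
from h import *
from workcell import bot
for n,c in [("top",(295,170,85,60)),("scene",(250,170,80,60))]:
    im=cv2.imread(f"pics/a_{n}.png"); x,y,w,h=c
    info=bot.camera_info(n)
    hsv=cv2.cvtColor(im,cv2.COLOR_BGR2HSV)
    roi=np.zeros(im.shape[:2],bool); roi[y:y+h,x:x+w]=1
    red=roi&(im[:,:,2]>120)&(im[:,:,1]<90)
    v,u=np.nonzero(red); print(n,"red",u.mean(),v.mean(),len(u),pix2plane(info,[u.mean(),v.mean()],.151))
    green=(im[:,:,1].astype(int)>im[:,:,2]+12)
    m=(roi&~green).astype(np.uint8)
    m=cv2.morphologyEx(m,cv2.MORPH_OPEN,np.ones((3,3)))
    k,l,s,_=cv2.connectedComponentsWithStats(m)
    j=1+np.argmax(s[1:,4]); cs,_=cv2.findContours((l==j).astype(np.uint8),cv2.RETR_EXTERNAL,cv2.CHAIN_APPROX_NONE)
    w4=pix2plane(info,cs[0].reshape(-1,2),.142)[:,:2]
    rc=cv2.minAreaRect((w4*1000).astype(np.float32)); print("rect",rc)
    crop=cv2.resize(im[y:y+h,x:x+w],None,fx=8,fy=8,interpolation=cv2.INTER_CUBIC); cv2.imwrite(f"pics/b_{n}.png",crop)
E
```

```text
top red 316.5892857142857 204.96428571428572 56 [[0.5229143  0.01296772 0.151     ]]
rect ((530.3489990234375, -40.72956085205078), (73.26222229003906, 145.95994567871094), 9.316939353942871)
scene red 299.0 189.59375 32 [[0.52888834 0.00839089 0.151     ]]
rect ((534.3175048828125, -42.554420471191406), (68.87305450439453, 146.1165771484375), 9.617313385009766)
```

View pics/b_top.png

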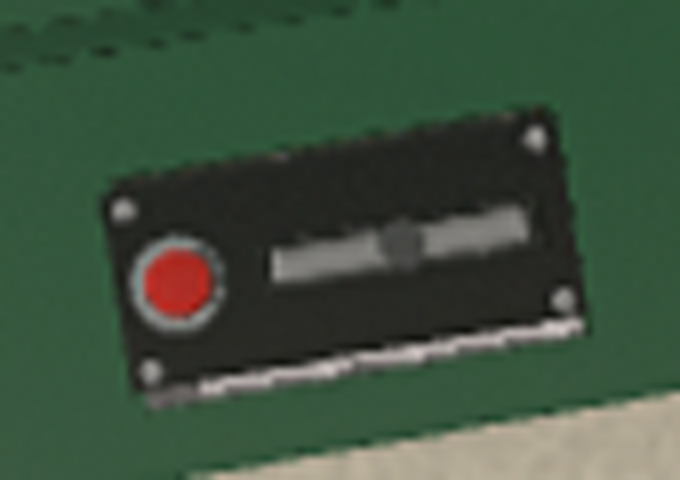

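View pics/b_scene.png

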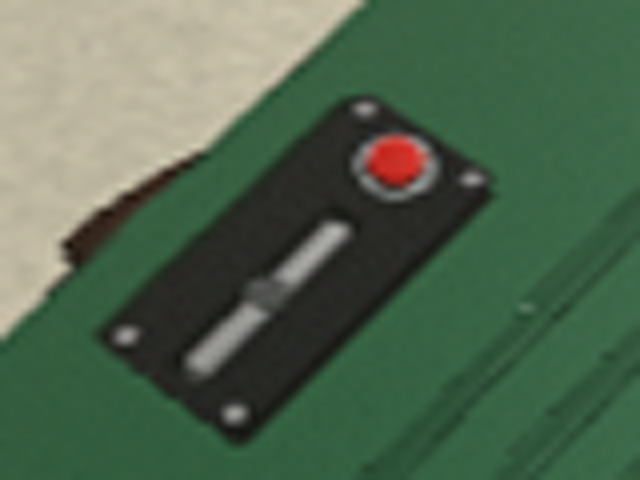

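Run:
```python
from h import *
from workcell import bot
def g(n,off,pts,z):
    p=(np.array(pts)+.5)/8-.5+off
    return pix2plane(bot.camera_info(n),p,z)
T=g("top",(295,170),[(401,243),(272,265),(528,222)],.140); S=g("scene",(250,170),[(265,292),(342,228),(193,369)],.140)
print(T,S)
Tr=g("top",(295,170),[(178,284)],.143);Sr=g("scene",(250,170),[(396,165)],.143);print(Tr,Sr)
# screws
Ts=g("top",(295,170),[(124,209),(151,371),(564,299),(536,138)],.143);Ss=g("scene",(250,170),[(473,178),(365,108),(126,335),(235,414)],.143)
for A in(Ts,Ss):
    print(A[:,:2],A.mean(0)); 
    for a,b in((0,3),(1,2)):
        d=A[a]-A[b];print(np.degrees(np.arctan2(-d[0],d[1])),np.linalg.norm(d))
for n in("top","scene"):
  for t in ("lid_hinge","chest","glue_bottle","mallet","walnut_a","walnut_b","sanding_block"): 
    if n=="top":print(t,[(r['score'],r['centre']) for r in bot.look_for(t,n)][:2])
    else:
        m=bot.look_for(t,n);print(n,t,[(r['score'],r['centre']) for r in m][:1])
```

```text
[[ 0.53540066 -0.05846843  0.14      ]
 [ 0.52871911 -0.01757788  0.14      ]
 [ 0.54178145 -0.09882977  0.14      ]] [[ 0.53645911 -0.06054977  0.14      ]
 [ 0.533111   -0.02138873  0.14      ]
 [ 0.54523952 -0.10075477  0.14      ]]
[[0.52284854 0.01223807 0.143     ]] [[0.52606863 0.01076409 0.143     ]]
[[ 0.54660223  0.02908404]
 [ 0.49552969  0.02093639]
 [ 0.51726528 -0.10959129]
 [ 0.56822378 -0.10132488]] [ 0.53190525 -0.04022393  0.143     ]
9.41389260011215 0.13218917571294447
9.454197706469113 0.1323250235253674
[[ 0.54950618  0.02832307]
 [ 0.49806145  0.01923653]
 [ 0.51964227 -0.11083413]
 [ 0.57149808 -0.10235685]] [ 0.534677   -0.04140785  0.143     ]
9.55269572942882 0.13251749422611994
9.42047821454355 0.13184881334969725
lid_hinge [(0.65, [0.6134, -0.044, 0.1387])]
chest [(0.72, [0.617, -0.042, 0.1401])]
glue_bottle [(0.92, [0.4911, 0.2992, 0.112])]
mallet [(0.73, [0.6312, -0.3869, 0.0845])]
walnut_a [(0.93, [0.5167, 0.2279, 0.0231]), (0.64, [0.4989, -0.0518, 0.1204])]
walnut_b [(0.93, [0.5167, 0.2279, 0.0231]), (0.64, [0.4989, -0.0518, 0.1204])]
sanding_block [(0.73, [0.4243, -0.1689, 0.034]), (0.56, [0.6151, -0.0432, 0.141])]
scene lid_hinge [(0.94, [0.6309, -0.0777, 0.1429])]
scene chest [(0.79, [0.6488, -0.0871, 0.1391])]
scene glue_bottle [(0.86, [0.4998, 0.2947, 0.0931])]
scene mallet [(0.72, [0.6389, -0.3935, 0.0718])]
scene walnut_a [(0.51, [0.3968, -0.0404, 0.02])]
scene walnut_b [(0.51, [0.3968, -0.0404, 0.02])]
scene sanding_block [(0.57, [0.4135, -0.1792, 0.0293])]
```

```bash
cat >> h.py <<'E'
def inc(bot,target,yaw=None):
    s=bot.observe(); Rm=R.from_euler('xyz',s['ee_rot'],degrees=True).as_matrix()
    d=Rm.T@(np.array(target)-s['ee_pos'])
    dy=0 if yaw is None else -np.radians((yaw-s['ee_rot'][2]+180)%360-180)
    print('inc',np.round(d,4),round(dy,3)); return d,dy
AX=np.array([.536,-.0595]); BT=np.array([.5245,.0115]); YAW=9.47
def st(bot):
    s=bot.observe(); print('t',round(s['t'],2),'pos',np.round(s['ee_pos'],4),'rot',np.round(s['ee_rot'],2),'F',np.round(s['force'],2),'T',np.round(s['torque'],3),'op',round(s['opening'],4),'q',np.round(s['qpos'],1)); return s
E
python3 - <<'E'
from h import *
from workcell import bot
inc(bot,[*BT,.26],YAW)
E
```

```text
inc [-0.3545 -0.4868 -0.0287] -1.332
```

Request:
send_rows(increments="0 0 0 -0.06 0; 0 0 0 -0.12 -0.1")

```text
t: 1.4
ee_pos: [0.2158, -0.5051, 0.3523]
ee_rot: [-180.0, 0.1, -61.0]
force: [0.4, -1.1, 2.3]
opening: 0.0512
```

Run:
```python
from h import *
from workcell import bot
st(bot); inc(bot,[*BT,.26],YAW)
```

```text
t 1.4 pos [ 0.2158 -0.5051  0.3523] rot [-1.7999e+02  8.0000e-02 -6.1030e+01] F [ 0.37 -1.05  2.32] T [-0.091 -0.057 -0.015] op 0.0512 q [-66.9  10.   29.6 109.7   0.   84.2]
inc [-0.3023 -0.5203  0.0928] -1.23
```

Request:
send_rows(increments="0 -0.03 -0.052 0 -0.15; 0 -0.06 -0.104 0 -0.3; 0 -0.09 -0.156 0 -0.46; 0 -0.12 -0.208 0 -0.61; 0 -0.15 -0.26 0 -0.77; 0 -0.18 -0.312 0 -0.92; 0 -0.21 -0.364 0 -1.07; 0 -0.24 -0.416 0.02 -1.23")

```text
t: 2.4
ee_pos: [0.4642, -0.0925, 0.3339]
ee_rot: [-180.0, -0.1, 9.7]
force: [0.5, 0.2, 0.1]
opening: -0.0
```

Run:
```python
from h import *
from workcell import bot
st(bot); inc(bot,[*BT,.2],YAW)
```

```text
t 2.4 pos [ 0.4642 -0.0925  0.3339] rot [-1.7998e+02 -1.4000e-01  9.7400e+00] F [0.51 0.23 0.12] T [-0.111 -0.061 -0.011] op -0.0 q [-1.130e+01 -1.900e+00  1.470e+01  1.065e+02  1.000e-01  6.900e+01]
inc [ 0.0767 -0.0922  0.1341] 0.005
```

Request:
send_rows(increments="0 0.04 -0.046 0.05 0.005; 0 0.0767 -0.0922 0.1 0.005; 0 0.0767 -0.0922 0.134 0.005; 0 0.0767 -0.0922 0.134 0.005")

```text
t: 2.9
ee_pos: [0.5229, 0.0129, 0.1957]
ee_rot: [-179.9, 0.3, 9.6]
force: [-0.3, -1.3, 0.2]
opening: -0.0001
```

Run:
```python
from h import *
from workcell import bot
st(bot); inc(bot,[*BT,.16],YAW)
for n in ("wrist","scene"):
    im=bot.read_camera(n)[:,:,::-1]
    if n=="scene": im=cv2.resize(im[130:260,200:400],None,fx=4,fy=4)
    cv2.imwrite(f"pics/c_{n}.png",im)
i=bot.camera_info("wrist")
print(world2pix(i,[[*BT,.143],[*AX,.142],[*BT,.153]]))
```

```text
t 2.9 pos [0.5229 0.0129 0.1957] rot [-179.91    0.29    9.6 ] F [-0.35 -1.26  0.2 ] T [ 0.008 -0.006  0.008] op -0.0001 q [ 1.4  1.   2.  91.3  0.  81.8]
inc [0.0015 0.0017 0.0357] 0.002
[[318.5934114  215.71834807]
 [317.93038351 318.19487639]
 [318.62686504 221.44329666]]
```

View pics/c_wrist.png

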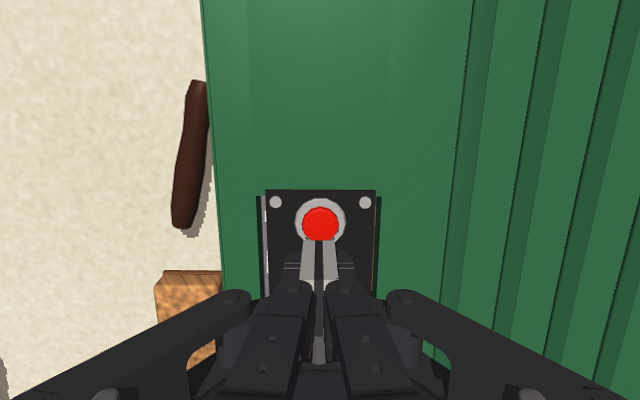

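View pics/c_scene.png

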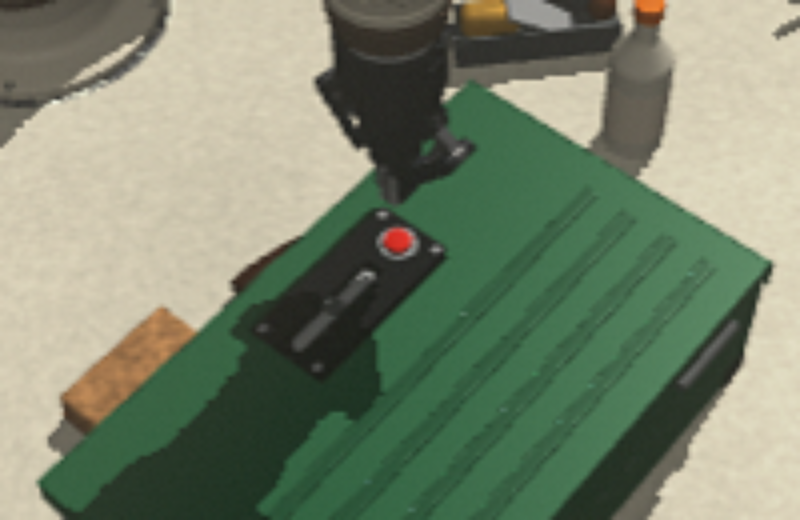

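The wrist view puts the button ring at (320,221), about 4 px below the prediction, so I'll shift about 1.5 mm towards the chest's -y. Now descending to just above it.

Request:
send_rows(increments="0 0.0017 0.003 0.015 0; 0 0.0017 0.003 0.028 0; 0 0.0017 0.003 0.034 0; 0 0.0017 0.003 0.037 0; 0 0.0017 0.003 0.037 0")

```text
t: 3.62
ee_pos: [0.5266, 0.0087, 0.1641]
ee_rot: [-180.0, -0.1, 9.5]
force: [-0.1, 0.3, -0.1]
opening: -0.0001
```

Run:
```python
from h import *
from workcell import bot
st(bot)
```

```text
t 3.62 pos [0.5266 0.0087 0.1641] rot [-1.7999e+02 -1.4000e-01  9.4800e+00] F [-0.08  0.35 -0.06] T [-0.006  0.016  0.024] op -0.0001 q [ 0.9  0.8 -1.7 87.3  0.  81.4]
```

Request:
send_rows(increments="0 0 0 0.003 0; 0 0 0 0.003 0; 0 0 0 0.003 0")

```text
t: 4.0
ee_pos: [0.5266, 0.0087, 0.1612]
ee_rot: [-180.0, -0.1, 9.5]
force: [-0.1, 0.6, -0.4]
opening: -0.0004
```

Request:
send_rows(increments="0 0 0 0.002 0; 0 0 0 0.002 0")

```text
t: 4.25
ee_pos: [0.5266, 0.0087, 0.1591]
ee_rot: [-180.0, -0.1, 9.5]
force: [-0.0, 0.2, 0.2]
opening: -0.0001
```

Request:
send_rows(increments="0 -0.001 0 0.002 0; 0 -0.001 0 0.002 0")

```text
t: 4.5
ee_pos: [0.5254, 0.0085, 0.1568]
ee_rot: [-180.0, -0.1, 9.5]
force: [-0.8, 0.8, 0.8]
opening: -0.0003
```

Request:
send_rows(increments="0 0 0 0.0015 0; 0 0 0 0.0015 0")

```text
t: 4.75
ee_pos: [0.5253, 0.0085, 0.1552]
ee_rot: [-180.0, -0.1, 9.5]
force: [-0.8, -1.0, -0.9]
opening: -0.0001
```

Request:
send_rows(increments="0 0 0 0.0015 0; 0 0 0 0.0015 0")

```text
t: 5.0
ee_pos: [0.5253, 0.0085, 0.1535]
ee_rot: [-180.0, -0.1, 9.5]
force: [-0.5, -0.4, 0.7]
opening: 0.0001
```

Request:
send_rows(increments="0 0 0 0.0015 0; 0 0 0 0.0015 0")

```text
t: 5.25
ee_pos: [0.5252, 0.0085, 0.1518]
ee_rot: [-180.0, -0.1, 9.5]
force: [0.1, -0.6, -0.4]
opening: 0.0
```

Request:
send_rows(increments="0 0 0 0.0015 0; 0 0 0 0.0015 0")

```text
t: 5.5
ee_pos: [0.5252, 0.0085, 0.1502]
ee_rot: [-180.0, -0.1, 9.5]
force: [0.2, 0.3, 0.2]
opening: -0.0
```

Request:
send_rows(increments="0 0 0 0.001 0; 0 0 0 0.001 0")

```text
t: 5.75
ee_pos: [0.5251, 0.0085, 0.1491]
ee_rot: [-180.0, -0.1, 9.5]
force: [-0.1, 0.9, -0.4]
opening: 0.0002
```

Request:
send_rows(increments="0 0 0 0.001 0; 0 0 0 0.001 0")

```text
t: 6.0
ee_pos: [0.5251, 0.0085, 0.148]
ee_rot: [-180.0, -0.0, 9.5]
force: [0.2, 0.0, -0.5]
opening: 0.0001
```

Request:
send_rows(increments="0 0 0 0.001 0; 0 0 0 0.001 0")

```text
t: 6.25
ee_pos: [0.5252, 0.0085, 0.1473]
ee_rot: [-180.0, -0.1, 9.5]
force: [-0.8, 0.1, 2.4]
opening: -0.0001
```

Request:
send_rows(increments="0 0 0 0.001 0; 0 0 0 0.0015 0")

```text
t: 6.5
ee_pos: [0.5252, 0.0085, 0.1463]
ee_rot: [-180.0, -0.1, 9.5]
force: [-2.0, 0.1, 6.8]
opening: -0.0001
```

Request:
send_rows(increments="0 0 0 0.001 0; 0 0 0 0.001 0")

```text
t: 6.75
ee_pos: [0.5251, 0.0085, 0.1459]
ee_rot: [-180.0, -0.1, 9.5]
force: [-2.5, 0.1, 6.2]
opening: -0.0002
```

Request:
send_rows(increments="0 0 0 0.001 0; 0 0 0 0.001 0")

```text
t: 7.0
ee_pos: [0.5251, 0.0085, 0.1455]
ee_rot: [-180.0, -0.2, 9.5]
force: [-2.4, -0.2, 7.0]
opening: -0.0
```

Run:
```python
from h import *
from workcell import bot
st(bot)
im=bot.read_camera("scene")[:,:,::-1]
cv2.imwrite(f"pics/d_scene.png",cv2.resize(im[130:260,200:400],None,fx=4,fy=4))
```

```text
t 7.0 pos [0.5251 0.0085 0.1455] rot [-1.80e+02 -1.70e-01  9.49e+00] F [-2.4  -0.21  7.  ] T [0.049 0.535 0.031] op -0.0 q [ 0.9  0.5 -4.  85.3  0.  81.4]
```

View pics/d_scene.png

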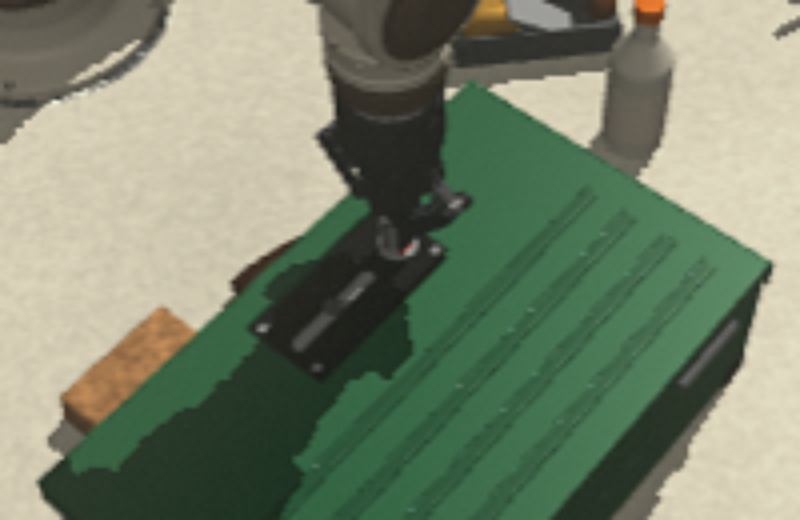

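Run:
```python
from h import *
from workcell import bot
im=bot.read_camera("scene")[:,:,::-1]
a=cv2.resize(im[170:210,275:325],None,fx=8,fy=8,interpolation=cv2.INTER_CUBIC)
im=bot.read_camera("wrist")[:,:,::-1]
cv2.imwrite("pics/e.png",np.hstack([a,cv2.resize(im[140:300,240:400],(320,320))]))if 0 else (cv2.imwrite("pics/e1.png",a),cv2.imwrite("pics/e2.png",cv2.resize(im[100:300,220:420],None,fx=3,fy=3)))
i=bot.camera_info("scene"); print(world2pix(i,[[.5251,.0085,.1455],[*BT,.143]]))
st(bot)
```

```text
[[298.24892308 189.89927723]
 [298.90977885 189.73689175]]
t 7.15 pos [0.5251 0.0085 0.1456] rot [ 1.80e+02 -1.70e-01  9.49e+00] F [-2.23  0.46  7.03] T [0.03  0.478 0.022] op -0.0001 q [ 0.9  0.5 -4.  85.3  0.  81.4]
```

View pics/e1.png

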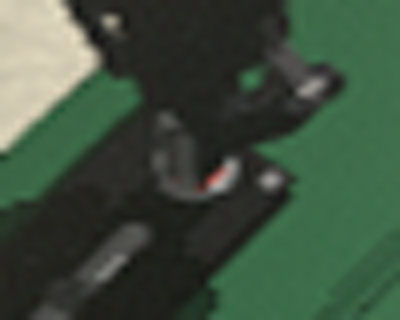

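View pics/e2.png

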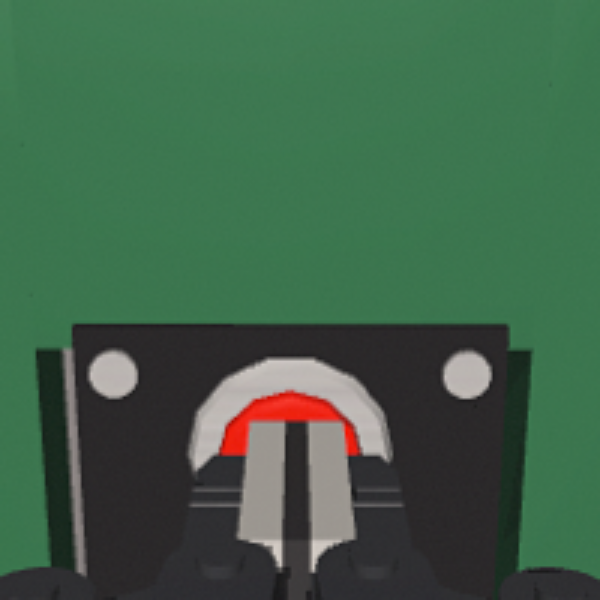

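The wrist picture shows red sticking out about 5 mm on the far (+y) side of the fingers, with the fingers partly over the grey ring. I'll back off, shift 4.5 mm to +y, and press again.

Request:
send_rows(increments="0 0 0 -0.005 0; 0 -0.0008 -0.0045 -0.007 0; 0 -0.0008 -0.0045 -0.007 0")

```text
t: 7.52
ee_pos: [0.5236, 0.0131, 0.1526]
ee_rot: [180.0, -0.2, 9.5]
force: [-0.8, -0.2, 0.5]
opening: 0.0003
```

Run:
```python
from h import *
from workcell import bot
st(bot)
im=bot.read_camera("wrist")[:,:,::-1]
cv2.imwrite("pics/f2.png",cv2.resize(im[100:300,220:420],None,fx=3,fy=3))
```

```text
t 7.53 pos [0.5236 0.0131 0.1526] rot [180.    -0.18   9.51] F [-0.81 -0.16  0.46] T [-0.033  0.008 -0.006] op 0.0003 q [ 1.4  0.3 -3.5 86.   0.  81.9]
```

View pics/f2.png

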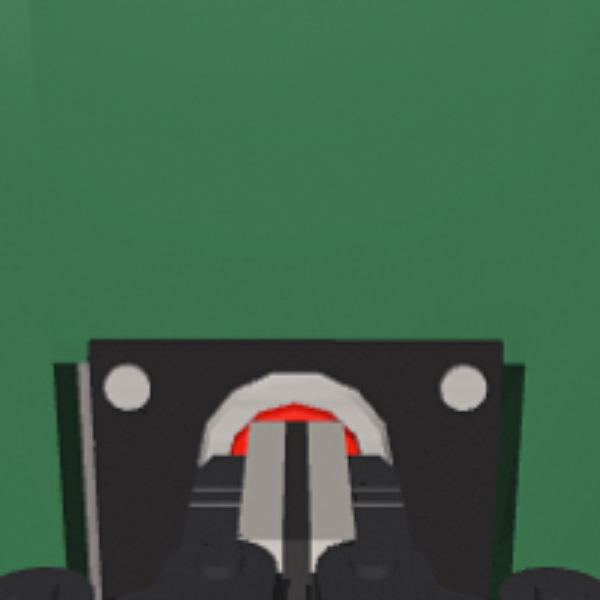

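Request:
send_rows(increments="0 0 0 0.002 0; 0 0 0 0.004 0; 0 0 0 0.004 0")

```text
t: 7.95
ee_pos: [0.5234, 0.013, 0.1481]
ee_rot: [-180.0, -0.1, 9.5]
force: [-0.7, 0.2, 0.1]
opening: -0.0001
```

Request:
send_rows(increments="0 0 0 0.001 0; 0 0 0 0.001 0")

```text
t: 8.2
ee_pos: [0.5234, 0.013, 0.147]
ee_rot: [-180.0, -0.1, 9.5]
force: [0.4, 0.3, 0.5]
opening: -0.0003
```

Request:
send_rows(increments="0 0 0 0.001 0; 0 0 0 0.001 0")

```text
t: 8.45
ee_pos: [0.5235, 0.013, 0.1461]
ee_rot: [-180.0, -0.1, 9.5]
force: [-1.1, 0.2, 0.7]
opening: -0.0
```

Request:
send_rows(increments="0 0 0 0.001 0; 0 0 0 0.001 0")

```text
t: 8.7
ee_pos: [0.5235, 0.013, 0.1457]
ee_rot: [180.0, -0.2, 9.5]
force: [-2.1, -0.4, 5.9]
opening: 0.0
```

Request:
send_rows(increments="0 0 0 0.001 0; 0 0 0 0.001 0")

```text
t: 8.95
ee_pos: [0.5235, 0.013, 0.1453]
ee_rot: [180.0, -0.2, 9.5]
force: [-2.1, 0.1, 5.5]
opening: -0.0004
```

Request:
send_rows(increments="0 0 0 0.001 0; 0 0 0 0.001 0")

```text
t: 9.2
ee_pos: [0.5235, 0.0129, 0.1451]
ee_rot: [180.0, -0.3, 9.5]
force: [-2.5, -0.1, 7.0]
opening: 0.0003
```

Request:
send_rows(increments="0 0 0 0.001 0; 0 0 0 0.001 0")

```text
t: 9.45
ee_pos: [0.5235, 0.0129, 0.1448]
ee_rot: [180.0, -0.3, 9.5]
force: [-2.6, -0.7, 6.0]
opening: -0.0002
```

Run:
```python
from h import *
from workcell import bot
st(bot)
im=bot.read_camera("wrist")[:,:,::-1]
cv2.imwrite("pics/g2.png",cv2.resize(im[100:300,220:420],None,fx=3,fy=3))
im=bot.read_camera("scene")[:,:,::-1]
cv2.imwrite("pics/g1.png",cv2.resize(im[160:230,255:325],None,fx=8,fy=8,interpolation=cv2.INTER_CUBIC))
```

```text
t 9.45 pos [0.5235 0.0129 0.1448] rot [179.98  -0.3    9.5 ] F [-2.57 -0.68  6.03] T [-0.027  0.497 -0.035] op -0.0002 q [ 1.4  0.2 -4.5 85.1  0.  81.9]
```

View pics/g2.png

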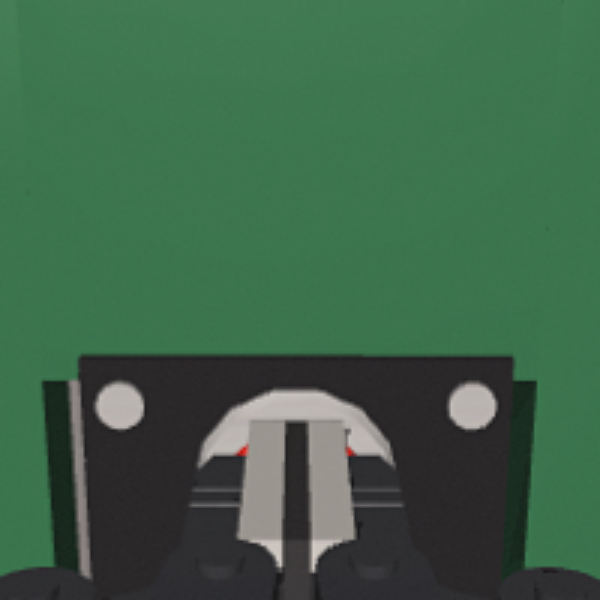

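View pics/g1.png

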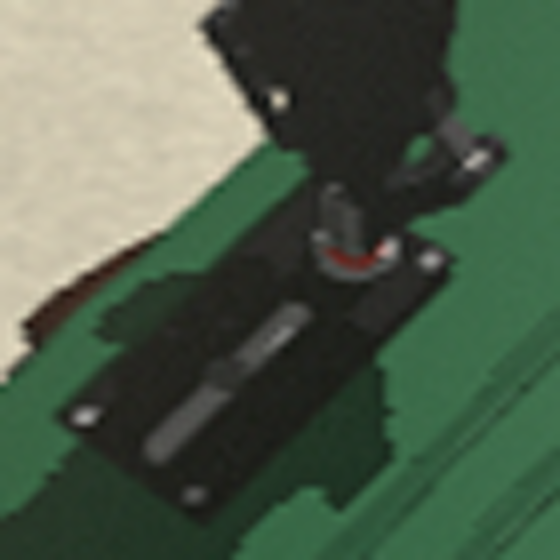

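Request:
send_rows(increments="0 0 0.001 0.0012 0; 0 0 0.001 0.0014 0; 0 0 0.001 0.0014 0; 0 0 0.001 0.0014 0")

```text
t: 10.05
ee_pos: [0.5237, 0.0126, 0.1441]
ee_rot: [-180.0, -0.4, 9.5]
force: [-3.1, 3.2, 7.6]
opening: 0.0002
```

Request:
send_rows(increments="0 0 0 0.0014 0; 0 0 0 0.0014 0; 0 0 0 0.0014 0; 0 0 0 0.0014 0")

```text
t: 10.55
ee_pos: [0.5237, 0.0127, 0.1433]
ee_rot: [-179.9, -0.4, 9.5]
force: [-2.0, 0.5, 4.8]
opening: 0.0004
```

Run:
```python
from h import *
from workcell import bot
im=bot.read_camera("scene")[:,:,::-1]
cv2.imwrite("pics/i1.png",cv2.resize(im[160:230,255:325],None,fx=8,fy=8,interpolation=cv2.INTER_CUBIC))
st(bot)
```

```text
t 10.6 pos [0.5237 0.0127 0.1433] rot [-179.95   -0.38    9.53] F [-2.09  0.97  5.22] T [ 0.063  0.412 -0.009] op 0.0 q [ 1.3  0.1 -4.7 84.8  0.1 81.8]
```

View pics/i1.png

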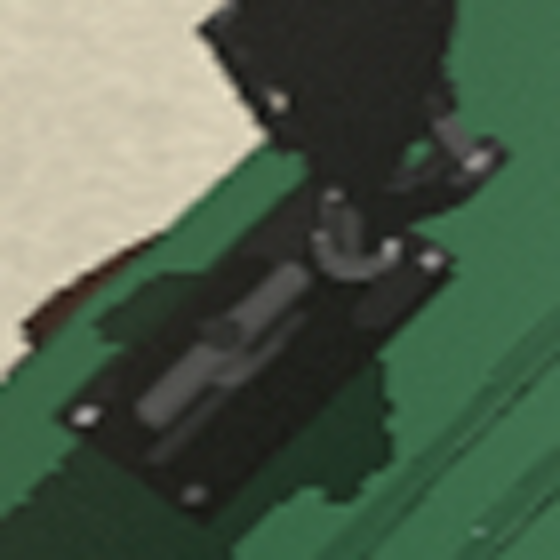

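The handle has popped out: the raised bar shows with its stem and slot below. Next I'll retract, move over the bar and look.

Request:
send_rows(increments="0 0 0 -0.04 0; 0 0 0 -0.07 0; 0.6 0 0.03 -0.08 0; 0.6 0 0.07 -0.08 0; 0.6 0 0.0725 -0.08 0; 0.6 0 0.0725 -0.08 0")

```text
t: 11.35
ee_pos: [0.535, -0.059, 0.2229]
ee_rot: [-179.9, -0.4, 9.5]
force: [-0.2, 0.2, -0.4]
opening: 0.0512
```

Run:
```python
from h import *
from workcell import bot
st(bot)
im=bot.read_camera("wrist")[:,:,::-1];i=bot.camera_info("wrist")
cv2.imwrite("pics/j2.png",im)
print(world2pix(i,[[.5354,-.0585,.1665],[*AX,.1665]]))
im=bot.read_camera("top")[:,:,::-1]
cv2.imwrite("pics/j1.png",cv2.resize(im[160:240,290:390],None,fx=8,fy=8,interpolation=cv2.INTER_CUBIC)[:600])
```

```text
t 11.35 pos [ 0.535  -0.059   0.2229] rot [-179.92   -0.35    9.49] F [-0.24  0.18 -0.41] T [ 0.055 -0.029  0.036] op 0.0512 q [-6.4  2.9  6.9 93.7  0.2 74.1]
[[318.55073454 216.84231248]
 [319.25950162 218.55344568]]
```

View pics/j2.png

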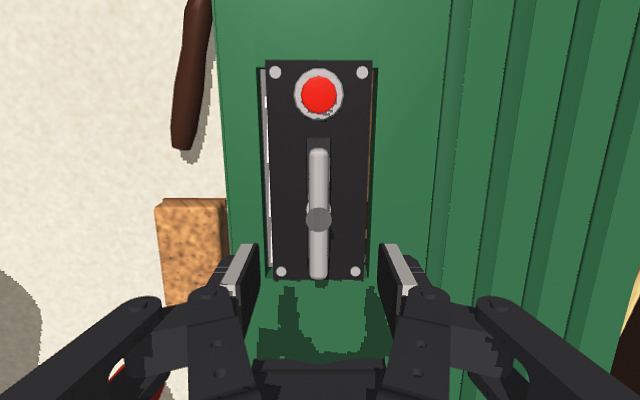

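View pics/j1.png

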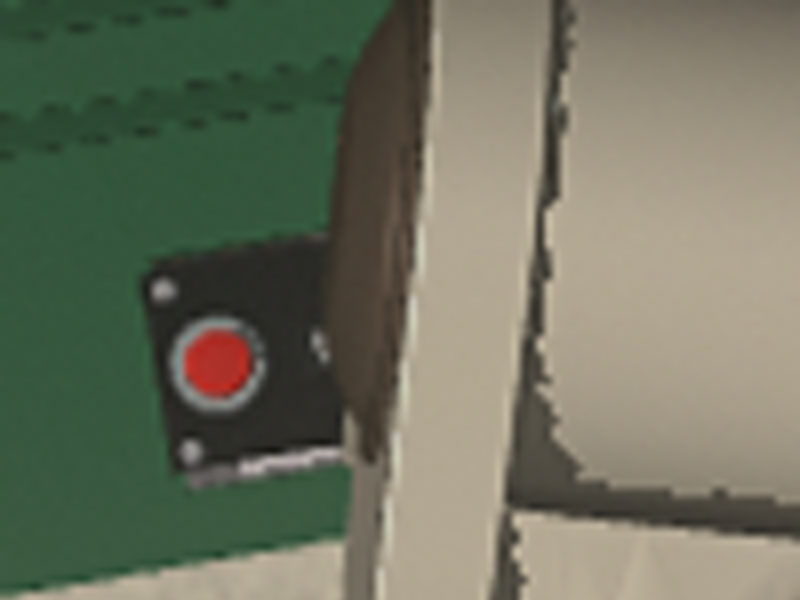

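The bar's stem is centred at (318,219), against a prediction of (319,218.5), and it lies in line with the tool. I'll descend to straddle it, then close.

Request:
send_rows(increments="0.6 0.0006 0 0.04 0; 0.6 0.0006 0 0.065 0; 0.6 0.0006 0 0.075 0; 0.6 0.0006 0 0.075 0; 0.6 0.0006 0 0.075 0")

```text
t: 12.08
ee_pos: [0.5366, -0.058, 0.1494]
ee_rot: [-180.0, -0.5, 9.6]
force: [-0.3, -0.9, -0.4]
opening: 0.0513
```

Run:
```python
from h import *
from workcell import bot
st(bot)
im=bot.read_camera("wrist")[:,:,::-1];i=bot.camera_info("wrist")
cv2.imwrite("pics/k2.png",im)
```

```text
t 12.07 pos [ 0.5366 -0.058   0.1494] rot [-179.96   -0.46    9.58] F [-0.25 -0.87 -0.36] T [0.007 0.023 0.005] op 0.0513 q [-6.3  2.2 -1.9 85.5  0.2 74.2]
```

View pics/k2.png

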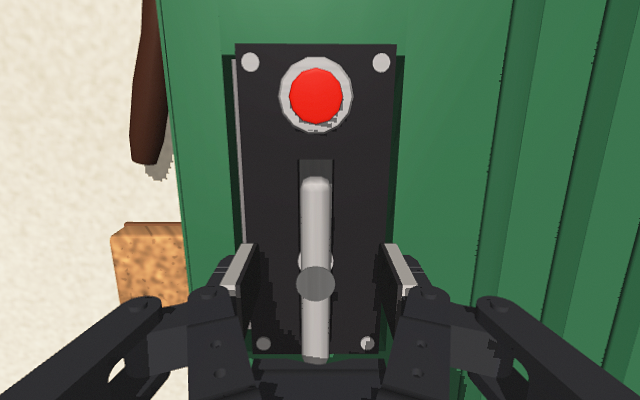

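Request:
send_rows(increments="0.6 -0.0012 0.001 0.0015 0; 0.3 -0.0012 0.001 0.0015 0; 0 -0.0012 0.001 0.0015 0; 0 -0.0012 0.001 0.0015 0; 0 -0.0012 0.001 0.0015 0; 0 -0.0012 0.001 0.0015 0")

```text
t: 12.88
ee_pos: [0.5356, -0.0593, 0.1481]
ee_rot: [-180.0, -0.5, 9.6]
force: [-3.1, -0.0, 4.1]
opening: 0.0104
```

Run:
```python
from h import *
from workcell import bot
st(bot)
im=bot.read_camera("wrist")[:,:,::-1]
cv2.imwrite("pics/l2.png",im)
```

```text
t 12.88 pos [ 0.5356 -0.0593  0.1481] rot [-179.97   -0.47    9.57] F [-3.1  -0.03  4.08] T [-0.17   0.561 -0.066] op 0.0104 q [-6.4  2.1 -2.1 85.3  0.2 74. ]
```

View pics/l2.png

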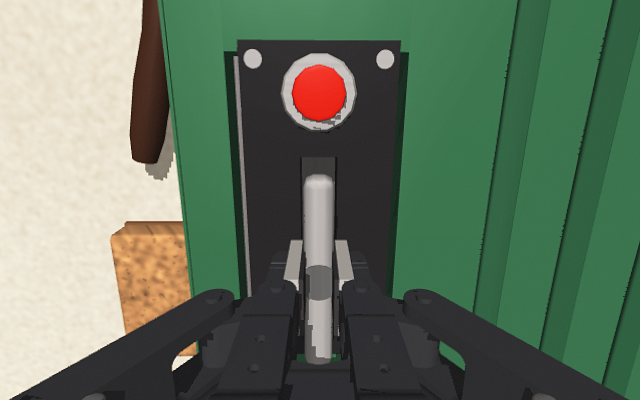

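Gripped (opening 10.4 mm). Now turning anticlockwise and watching the torque.

Request:
send_rows(increments="0 0 0 0 -0.05; 0 0 0 0 -0.1; 0 0 0 0 -0.15; 0 0 0 0 -0.2; 0 0 0 0 -0.25; 0 0 0 0 -0.25")

```text
t: 13.68
ee_pos: [0.5353, -0.0593, 0.1481]
ee_rot: [179.9, -0.4, 23.9]
force: [-4.2, -1.5, 4.2]
opening: 0.0104
```

Run:
```python
from h import *
from workcell import bot
st(bot)
```

```text
t 13.68 pos [ 0.5353 -0.0593  0.1481] rot [179.92  -0.44  23.86] F [-4.22 -1.5   4.16] T [-0.183  0.896 -0.114] op 0.0104 q [-6.4  2.1 -2.1 85.3  0.1 59.7]
```

Request:
send_rows(increments="0 0 0 0 -0.06; 0 0 0 0 -0.12; 0 0 0 0 -0.18; 0 0 0 0 -0.24; 0 0 0 0 -0.3; 0 0 0 0 -0.3")

```text
t: 14.42
ee_pos: [0.535, -0.0595, 0.148]
ee_rot: [179.8, -0.4, 41.0]
force: [-5.2, -2.6, 3.1]
opening: 0.0106
```

Run:
```python
from h import *
from workcell import bot
st(bot)
im=bot.read_camera("wrist")[:,:,::-1]
cv2.imwrite("pics/m2.png",im)
```

```text
t 14.43 pos [ 0.535  -0.0595  0.148 ] rot [179.81  -0.35  40.96] F [-5.15 -2.57  3.12] T [-0.389  1.036 -0.11 ] op 0.0106 q [-6.4  2.1 -2.2 85.4  0.1 42.6]
```

View pics/m2.png

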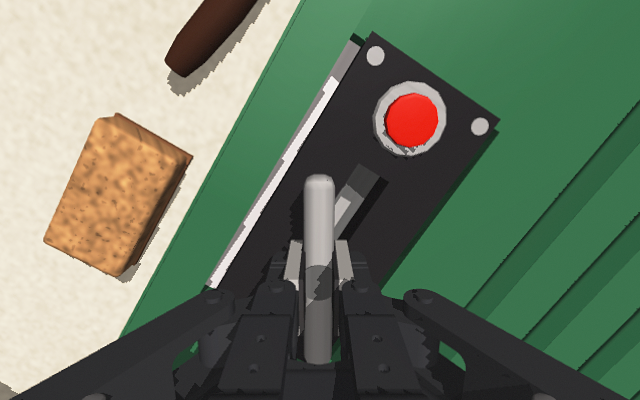

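The handle is turning with the gripper, 31° so far. Next, smaller steps.

Request:
send_rows(increments="0 0 0 0 -0.05; 0 0 0 0 -0.1; 0 0 0 0 -0.14; 0 0 0 0 -0.14")

```text
t: 14.98
ee_pos: [0.5349, -0.0596, 0.148]
ee_rot: [179.8, -0.3, 48.8]
force: [-4.9, -1.9, 5.1]
opening: 0.0106
```

```bash
python3 -c "
from h import *
from workcell import bot
st(bot)"
```

```text
t 14.97 pos [ 0.5349 -0.0596  0.148 ] rot [179.76  -0.31  48.83] F [-4.88 -1.91  5.08] T [-0.353  0.979 -0.169] op 0.0106 q [-6.4  2.1 -2.2 85.4  0.1 34.8]
```

Request:
send_rows(increments="0 0 0 0 -0.025; 0 0 0 0 -0.05; 0 0 0 0 -0.05")

```text
t: 15.35
ee_pos: [0.5349, -0.0597, 0.148]
ee_rot: [179.7, -0.3, 51.7]
force: [-4.8, -1.1, 4.4]
opening: 0.0105
```

```bash
python3 -c "
from h import *
from workcell import bot
st(bot)"
```

```text
t 15.35 pos [ 0.5349 -0.0597  0.148 ] rot [179.74  -0.28  51.7 ] F [-4.8  -1.11  4.37] T [-0.388  0.971 -0.154] op 0.0105 q [-6.4  2.1 -2.2 85.4  0.1 31.9]
```

Request:
send_rows(increments="0 0 0 0 -0.025; 0 0 0 0 -0.05; 0 0 0 0 -0.05")

```text
t: 15.72
ee_pos: [0.5348, -0.0597, 0.148]
ee_rot: [179.7, -0.3, 54.6]
force: [-5.0, -2.6, 4.4]
opening: 0.0106
```

```bash
python3 -c "
from h import *
from workcell import bot
st(bot)"
```

```text
t 15.72 pos [ 0.5348 -0.0597  0.148 ] rot [179.73  -0.27  54.63] F [-5.02 -2.61  4.43] T [-0.439  0.946 -0.19 ] op 0.0106 q [-6.4  2.1 -2.2 85.4  0.1 28.9]
```

Request:
send_rows(increments="0 0 0 0 -0.025; 0 0 0 0 -0.05; 0 0 0 0 -0.05")

```text
t: 16.1
ee_pos: [0.5348, -0.0597, 0.148]
ee_rot: [179.7, -0.2, 57.6]
force: [-3.8, -3.3, 4.2]
opening: 0.0102
```

```bash
python3 -c "
from h import *
from workcell import bot
st(bot)"
```

```text
t 16.1 pos [ 0.5348 -0.0597  0.148 ] rot [179.72  -0.24  57.6 ] F [-3.84 -3.32  4.19] T [-0.45   0.964 -0.18 ] op 0.0102 q [-6.4  2.1 -2.2 85.4  0.1 26. ]
```

Request:
send_rows(increments="0 0 0 0 -0.025; 0 0 0 0 -0.05; 0 0 0 0 -0.05")

```text
t: 16.48
ee_pos: [0.5347, -0.0598, 0.148]
ee_rot: [179.7, -0.2, 60.6]
force: [-4.5, -2.3, 4.5]
opening: 0.0106
```

```bash
python3 -c "
from h import *
from workcell import bot
st(bot)"
```

```text
t 16.48 pos [ 0.5347 -0.0598  0.148 ] rot [179.71  -0.22  60.56] F [-4.51 -2.27  4.48] T [-0.466  0.991 -0.209] op 0.0106 q [-6.4  2.1 -2.2 85.4  0.1 23. ]
```

Request:
send_rows(increments="0 0 0 0 -0.025; 0 0 0 0 -0.05; 0 0 0 0 -0.05")

```text
t: 16.85
ee_pos: [0.5347, -0.0598, 0.148]
ee_rot: [179.7, -0.2, 63.5]
force: [-4.4, -2.5, 3.7]
opening: 0.0105
```

```bash
python3 -c "
from h import *
from workcell import bot
st(bot)"
```

```text
t 16.85 pos [ 0.5347 -0.0598  0.148 ] rot [179.7   -0.2   63.52] F [-4.4  -2.53  3.73] T [-0.452  0.941 -0.202] op 0.0105 q [-6.4  2.1 -2.2 85.4  0.1 20.1]
```

Request:
send_rows(increments="0 0 0 0 -0.025; 0 0 0 0 -0.05; 0 0 0 0 -0.05")

```text
t: 17.23
ee_pos: [0.5347, -0.0599, 0.1479]
ee_rot: [179.7, -0.2, 66.5]
force: [-3.7, -3.1, 3.5]
opening: 0.0103
```

```bash
python3 -c "
from h import *
from workcell import bot
st(bot)"
```

```text
t 17.23 pos [ 0.5347 -0.0599  0.1479] rot [179.69  -0.18  66.48] F [-3.75 -3.1   3.52] T [-0.452  0.967 -0.218] op 0.0103 q [-6.4  2.1 -2.2 85.4  0.1 17.1]
```

57° turned, torque flat at about 0.2. Continuing.

Request:
send_rows(increments="0 0 0 0 -0.025; 0 0 0 0 -0.05; 0 0 0 0 -0.05")

```text
t: 17.6
ee_pos: [0.5347, -0.0599, 0.1479]
ee_rot: [179.7, -0.2, 69.4]
force: [-4.3, -3.2, 4.3]
opening: 0.0105
```

```bash
python3 -c "
from h import *
from workcell import bot
st(bot)"
```

```text
t 17.6 pos [ 0.5347 -0.0599  0.1479] rot [ 1.7968e+02 -1.5000e-01  6.9440e+01] F [-4.35 -3.21  4.34] T [-0.477  0.949 -0.223] op 0.0105 q [-6.4  2.1 -2.2 85.4  0.1 14.1]
```

Request:
send_rows(increments="0 0 0 0 -0.025; 0 0 0 0 -0.05; 0 0 0 0 -0.05")

```text
t: 17.98
ee_pos: [0.5346, -0.06, 0.1479]
ee_rot: [179.7, -0.1, 72.4]
force: [-4.9, -2.4, 4.8]
opening: 0.0101
```

```bash
python3 -c "
from h import *
from workcell import bot
st(bot)"
```

```text
t 17.98 pos [ 0.5346 -0.06    0.1479] rot [ 1.7968e+02 -1.3000e-01  7.2400e+01] F [-4.85 -2.44  4.75] T [-0.433  0.981 -0.257] op 0.0101 q [-6.4  2.1 -2.2 85.4  0.1 11.2]
```

Request:
send_rows(increments="0 0 0 0 -0.025; 0 0 0 0 -0.05; 0 0 0 0 -0.05")

```text
t: 18.35
ee_pos: [0.5346, -0.06, 0.1479]
ee_rot: [179.7, -0.1, 75.4]
force: [-4.3, -2.3, 4.5]
opening: 0.0108
```

```bash
python3 -c "
from h import *
from workcell import bot
st(bot)"
```

```text
t 18.35 pos [ 0.5346 -0.06    0.1479] rot [ 1.7967e+02 -1.0000e-01  7.5360e+01] F [-4.35 -2.25  4.47] T [-0.443  0.974 -0.176] op 0.0108 q [-6.4  2.1 -2.2 85.4  0.1  8.2]
```

Request:
send_rows(increments="0 0 0 0 -0.025; 0 0 0 0 -0.05; 0 0 0 0 -0.05")

```text
t: 18.73
ee_pos: [0.5346, -0.0601, 0.1479]
ee_rot: [179.7, -0.1, 78.3]
force: [-4.0, -2.6, 4.7]
opening: 0.0104
```

```bash
python3 -c "
from h import *
from workcell import bot
im=bot.read_camera('wrist')[:,:,::-1]
cv2.imwrite('pics/n2.png',im)
st(bot)"
```

```text
t 18.77 pos [ 0.5346 -0.0601  0.1479] rot [ 1.7967e+02 -8.0000e-02  7.8310e+01] F [-4.31 -2.32  3.8 ] T [-0.453  0.977 -0.174] op 0.0107 q [-6.4  2.1 -2.2 85.4  0.   5.3]
```

View pics/n2.png

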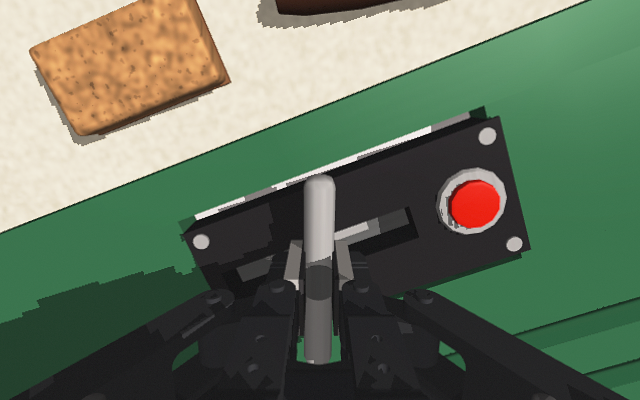

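The bar is still aligned in the jaws at 69° of turn. I'll go on with small steps.

Request:
send_rows(increments="0 0 0 0 -0.02; 0 0 0 0 -0.04; 0 0 0 0 -0.04")

```text
t: 19.15
ee_pos: [0.5346, -0.0601, 0.1479]
ee_rot: [179.7, -0.1, 80.7]
force: [-3.8, -2.0, 3.7]
opening: 0.0108
```

```bash
python3 -c "
from h import *
from workcell import bot
st(bot)"
```

```text
t 19.15 pos [ 0.5346 -0.0601  0.1479] rot [ 1.7966e+02 -6.0000e-02  8.0680e+01] F [-3.84 -2.    3.7 ] T [-0.413  0.932 -0.227] op 0.0108 q [-6.4  2.1 -2.2 85.4  0.   2.9]
```

Request:
send_rows(increments="0 0 0 0 -0.02; 0 0 0 0 -0.04; 0 0 0 0 -0.04")

```text
t: 19.52
ee_pos: [0.5346, -0.0602, 0.1479]
ee_rot: [179.7, -0.0, 83.1]
force: [-4.4, -2.4, 4.0]
opening: 0.0108
```

```bash
python3 -c "
from h import *
from workcell import bot
st(bot)"
```

```text
t 19.52 pos [ 0.5346 -0.0602  0.1479] rot [ 1.7966e+02 -4.0000e-02  8.3060e+01] F [-4.35 -2.37  3.96] T [-0.429  0.959 -0.238] op 0.0108 q [-6.4  2.1 -2.2 85.4  0.   0.5]
```

Request:
send_rows(increments="0 0 0 0 -0.02; 0 0 0 0 -0.04; 0 0 0 0 -0.04")

```text
t: 19.9
ee_pos: [0.5346, -0.0603, 0.1479]
ee_rot: [179.7, -0.0, 85.4]
force: [-5.0, -2.8, 3.9]
opening: 0.0103
```

```bash
python3 -c "
from h import *
from workcell import bot
st(bot)"
```

```text
t 19.9 pos [ 0.5346 -0.0603  0.1479] rot [ 1.7966e+02 -2.0000e-02  8.5430e+01] F [-5.05 -2.78  3.94] T [-0.482  0.904 -0.21 ] op 0.0103 q [-6.4  2.1 -2.2 85.4  0.  -1.9]
```

Request:
send_rows(increments="0 0 0 0 -0.02; 0 0 0 0 -0.04; 0 0 0 0 -0.04")

```text
t: 20.27
ee_pos: [0.5346, -0.0603, 0.1479]
ee_rot: [179.7, 0.0, 87.8]
force: [-5.0, -3.1, 5.0]
opening: 0.0105
```

```bash
python3 -c "
from h import *
from workcell import bot
st(bot)"
```

```text
t 20.27 pos [ 0.5346 -0.0603  0.1479] rot [179.66   0.    87.8 ] F [-4.96 -3.07  5.03] T [-0.408  0.972 -0.195] op 0.0105 q [-6.5  2.1 -2.2 85.4  0.  -4.3]
```

Request:
send_rows(increments="0 0 0 0 -0.02; 0 0 0 0 -0.04; 0 0 0 0 -0.04")

```text
t: 20.65
ee_pos: [0.5346, -0.0604, 0.1479]
ee_rot: [179.7, 0.0, 90.2]
force: [-4.8, -1.9, 3.7]
opening: 0.0104
```

```bash
python3 -c "
from h import *
from workcell import bot
st(bot)"
```

```text
t 20.65 pos [ 0.5346 -0.0604  0.1479] rot [1.7967e+02 2.0000e-02 9.0180e+01] F [-4.75 -1.85  3.74] T [-0.46   0.944 -0.135] op 0.0104 q [-6.5  2.1 -2.2 85.4  0.  -6.6]
```

Request:
send_rows(increments="0 0 0 0 -0.02; 0 0 0 0 -0.035; 0 0 0 0 -0.035")

```text
t: 21.02
ee_pos: [0.5346, -0.0604, 0.1479]
ee_rot: [179.7, 0.0, 92.2]
force: [-4.0, -2.8, 3.8]
opening: 0.0105
```

```bash
python3 -c "
from h import *
from workcell import bot
st(bot)"
```

```text
t 21.02 pos [ 0.5346 -0.0604  0.1479] rot [1.7966e+02 4.0000e-02 9.2200e+01] F [-3.99 -2.84  3.85] T [-0.435  0.964 -0.369] op 0.0105 q [-6.5  2.1 -2.2 85.4  0.  -8.7]
```

Request:
send_rows(increments="0 0 0 0 -0.015; 0 0 0 0 -0.03; 0 0 0 0 -0.03")

```text
t: 21.4
ee_pos: [0.5346, -0.0604, 0.1479]
ee_rot: [179.7, 0.0, 93.9]
force: [-4.2, -2.2, 4.6]
opening: 0.0105
```

```bash
python3 -c "
from h import *
from workcell import bot
im=bot.read_camera('wrist')[:,:,::-1]
cv2.imwrite('pics/o2.png',im)
st(bot)"
```

```text
t 21.45 pos [ 0.5346 -0.0604  0.1479] rot [1.7967e+02 5.0000e-02 9.3910e+01] F [-4.56 -1.85  4.15] T [-0.5    0.973 -0.565] op 0.0102 q [ -6.5   2.1  -2.2  85.4   0.  -10.4]
```

View pics/o2.png

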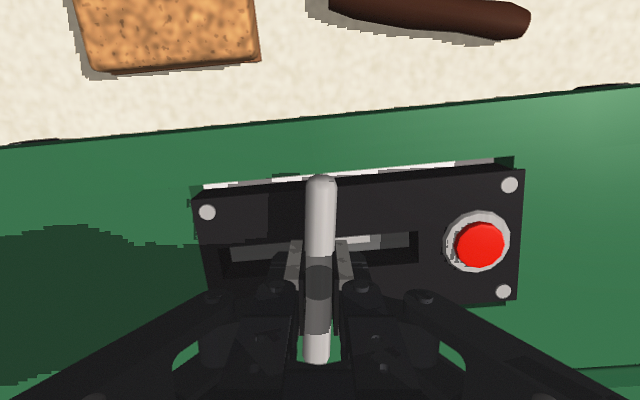

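The torque rose from about 0.2 to 0.37 and then 0.57 N·m at 82–84°, so this is the stop. I'll ease back about 1°, then plan the lift arc.

Request:
send_rows(increments="0 0 0 0 0.02; 0 0 0 0 0.03; 0 0 0 0 0.03")

```text
t: 21.82
ee_pos: [0.5346, -0.0604, 0.1479]
ee_rot: [179.7, 0.0, 92.2]
force: [-4.3, -3.1, 4.3]
opening: 0.0104
```

```bash
cat >> h.py <<'E'
def arc(bot,th0,ths):
    s=bot.observe(); Rm=R.from_euler('xyz',s['ee_rot'],degrees=True).as_matrix()
    xh=np.array([np.cos(np.radians(YAW)),np.sin(np.radians(YAW)),0])
    f=lambda t:(-.225*np.cos(t)+.04*np.sin(t))*xh+np.array([0,0,.225*np.sin(t)+.04*np.cos(t)])
    for t in ths: print(t,np.round(Rm.T@(f(np.radians(t))-f(np.radians(th0))),4))
E
python3 -c "
from h import *
from workcell import bot
st(bot);arc(bot,0,[.5,1,1.5,2,3,4,5,6])"
```

```text
t 21.82 pos [ 0.5346 -0.0604  0.1479] rot [1.7967e+02 4.0000e-02 9.2200e+01] F [-4.27 -3.06  4.29] T [-0.5    1.005 -0.113] op 0.0104 q [-6.5  2.1 -2.2 85.4  0.  -8.7]
0.5 [ 0.      0.0004 -0.002 ]
1 [ 0.0001  0.0007 -0.0039]
1.5 [ 0.0001  0.0011 -0.0059]
2 [ 0.0002  0.0016 -0.0078]
3 [ 0.0003  0.0025 -0.0117]
4 [ 0.0004  0.0034 -0.0156]
5 [ 0.0005  0.0044 -0.0194]
6 [ 0.0007  0.0055 -0.0233]
```

Stop torque is relieved. Now a first gentle lift of about 4 mm to check the force.

Request:
send_rows(increments="0 0 0.0003 -0.001 0; 0 0 0.0004 -0.002 0; 0 0 0.0006 -0.003 0; 0 0 0.0007 -0.004 0; 0 0 0.0007 -0.004 0")

```text
t: 22.45
ee_pos: [0.5351, -0.0603, 0.1516]
ee_rot: [179.7, 0.0, 92.2]
force: [-2.3, -3.2, -8.4]
opening: 0.0106
```

```bash
python3 -c "
from h import *
from workcell import bot
st(bot);arc(bot,1,[1.5,2,3,4,5,6,7])"
```

```text
t 22.45 pos [ 0.5351 -0.0603  0.1516] rot [1.7971e+02 3.0000e-02 9.2200e+01] F [-2.31 -3.19 -8.45] T [-0.546  0.828 -0.075] op 0.0106 q [-6.4  2.2 -1.7 85.8  0.  -8.6]
1.5 [ 0.      0.0004 -0.002 ]
2 [ 0.0001  0.0008 -0.0039]
3 [ 0.0002  0.0017 -0.0078]
4 [ 0.0003  0.0026 -0.0117]
5 [ 0.0004  0.0037 -0.0155]
6 [ 0.0006  0.0047 -0.0194]
7 [ 0.0007  0.0059 -0.0232]
```

Request:
send_rows(increments="0 0 0.0004 -0.002 0; 0 0 0.0008 -0.004 0; 0 0.0001 0.0012 -0.006 0; 0 0.0002 0.0017 -0.008 0; 0 0.0002 0.0017 -0.008 0")

```text
t: 23.08
ee_pos: [0.537, -0.0601, 0.16]
ee_rot: [179.7, 0.0, 92.2]
force: [-1.2, -2.5, -6.4]
opening: 0.0106
```

```bash
python3 -c "
from h import *
from workcell import bot
im=bot.read_camera('scene')[:,:,::-1]
cv2.imwrite('pics/p.png',cv2.resize(im[120:330,200:400],None,fx=2.8,fy=2.8))
st(bot);arc(bot,3,range(4,22,2))"
```

```text
t 23.12 pos [ 0.537  -0.0601  0.16  ] rot [1.7966e+02 4.0000e-02 9.2200e+01] F [-0.07 -2.72 -7.52] T [-0.571  0.718 -0.165] op 0.0105 q [-6.4  2.4 -0.5 86.7  0.  -8.6]
4 [ 0.0001  0.001  -0.0039]
6 [ 0.0004  0.0031 -0.0116]
8 [ 0.0007  0.0054 -0.0192]
10 [ 0.001   0.0081 -0.0267]
12 [ 0.0013  0.0109 -0.0341]
14 [ 0.0017  0.0141 -0.0414]
16 [ 0.0022  0.0175 -0.0486]
18 [ 0.0026  0.0211 -0.0557]
20 [ 0.0031  0.025  -0.0627]
```

View pics/p.png

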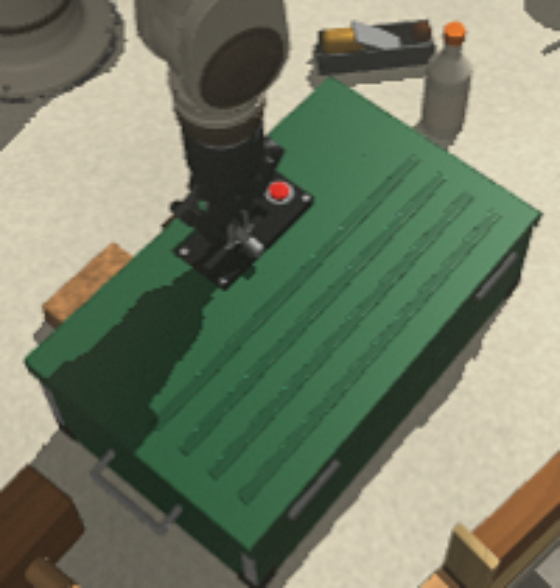

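The lid is moving (12 mm up) with a steady 7 N. Continuing along the arc.

Request:
send_rows(increments="0 0.0001 0.001 -0.0039 0; 0 0.0003 0.002 -0.0078 0; 0 0.0004 0.0031 -0.0116 0; 0 0.0006 0.0042 -0.0154 0; 0 0.0007 0.0054 -0.0192 0; 0 0.0008 0.0067 -0.023 0; 0 0.001 0.0081 -0.0267 0; 0 0.001 0.0081 -0.0267 0")

```text
t: 24.12
ee_pos: [0.5456, -0.0587, 0.1874]
ee_rot: [179.6, 0.0, 92.2]
force: [5.4, -3.4, -6.8]
opening: 0.0106
```

```bash
python3 -c "
from h import *
from workcell import bot
st(bot);arc(bot,10,range(11,22))"
```

```text
t 24.12 pos [ 0.5456 -0.0587  0.1874] rot [1.7957e+02 5.0000e-02 9.2210e+01] F [ 5.42 -3.41 -6.82] T [-0.735 -0.338 -0.164] op 0.0106 q [-6.2  3.7  3.8 89.7  0.  -8.4]
11 [ 0.0002  0.0014 -0.0037]
12 [ 0.0004  0.0029 -0.0074]
13 [ 0.0005  0.0044 -0.0111]
14 [ 0.0007  0.0061 -0.0147]
15 [ 0.001   0.0077 -0.0184]
16 [ 0.0012  0.0095 -0.0219]
17 [ 0.0014  0.0113 -0.0255]
18 [ 0.0016  0.0131 -0.029 ]
19 [ 0.0019  0.015  -0.0325]
20 [ 0.0021  0.017  -0.036 ]
21 [ 0.0024  0.0191 -0.0394]
```

Request:
send_rows(increments="0 0.0002 0.0018 -0.0037 0; 0 0.0004 0.0033 -0.0074 0; 0 0.0005 0.0048 -0.0111 0; 0 0.0007 0.0065 -0.0147 0; 0 0.001 0.0081 -0.0184 0; 0 0.0012 0.0099 -0.0219 0; 0 0.0014 0.0117 -0.0255 0; 0 0.0014 0.0117 -0.0255 0")

```text
t: 25.12
ee_pos: [0.5575, -0.0569, 0.2136]
ee_rot: [179.5, 0.1, 92.2]
force: [2.1, -2.9, -7.9]
opening: 0.0104
```

```bash
python3 -c "
from h import *
from workcell import bot
im=bot.read_camera('wrist')[:,:,::-1]
cv2.imwrite('pics/q2.png',im)
im=bot.read_camera('scene')[:,:,::-1]
cv2.imwrite('pics/q1.png',cv2.resize(im[100:310,200:400],None,fx=2.8,fy=2.8))
st(bot);arc(bot,17,range(18,27))"
```

```text
t 25.23 pos [ 0.5574 -0.0569  0.2136] rot [1.7949e+02 5.0000e-02 9.2220e+01] F [ 3.72 -3.72 -5.71] T [-1.022 -0.121 -0.192] op 0.0106 q [-5.8  5.5  8.7 92.7  0.  -8.1]
18 [ 0.0002  0.0019 -0.0035]
19 [ 0.0005  0.0038 -0.007 ]
20 [ 0.0007  0.0058 -0.0105]
21 [ 0.001   0.0078 -0.0139]
22 [ 0.0012  0.0099 -0.0173]
23 [ 0.0015  0.0121 -0.0206]
24 [ 0.0018  0.0143 -0.0239]
25 [ 0.0021  0.0166 -0.0272]
26 [ 0.0023  0.0189 -0.0304]
```

View pics/q2.png

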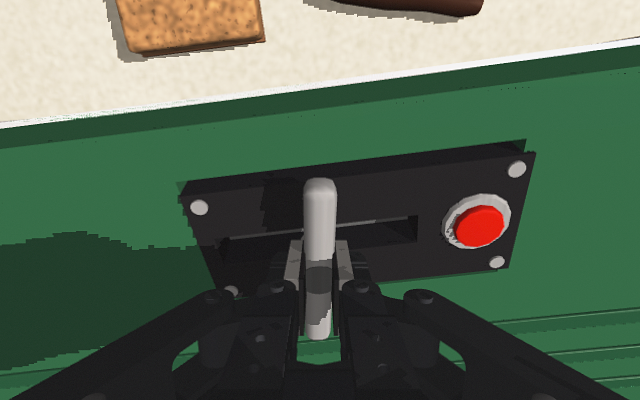

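View pics/q1.png

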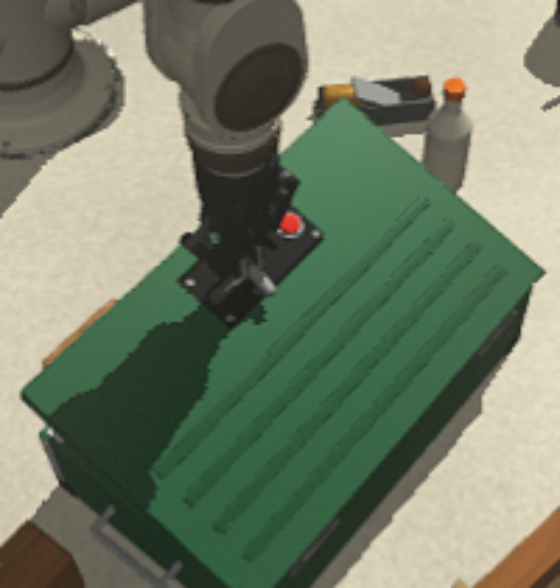

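The lid is tilting open and the bar is pivoting in the pads. Forces are mild, so I'll carry on.

Request:
send_rows(increments="0 0.0002 0.0021 -0.0035 0; 0 0.0005 0.004 -0.007 0; 0 0.0007 0.006 -0.0105 0; 0 0.001 0.008 -0.0139 0; 0 0.0012 0.0101 -0.0173 0; 0 0.0015 0.0123 -0.0206 0; 0 0.0018 0.0145 -0.0239 0; 0 0.0018 0.0145 -0.0239 0")

```text
t: 26.22
ee_pos: [0.5724, -0.0546, 0.238]
ee_rot: [179.4, 0.1, 92.2]
force: [4.2, -3.1, -10.8]
opening: 0.0105
```

```bash
python3 -c "
from h import *
from workcell import bot
st(bot);arc(bot,24,range(25,34))"
```

```text
t 26.23 pos [ 0.5724 -0.0546  0.238 ] rot [1.7942e+02 7.0000e-02 9.2210e+01] F [  4.24  -3.08 -10.85] T [-1.241 -0.436 -0.17 ] op 0.0105 q [-5.5  8.  14.1 95.5  0.  -7.7]
25 [ 0.0003  0.0023 -0.0033]
26 [ 0.0006  0.0046 -0.0065]
27 [ 0.0009  0.007  -0.0097]
28 [ 0.0012  0.0094 -0.0128]
29 [ 0.0015  0.0119 -0.0159]
30 [ 0.0018  0.0145 -0.0189]
31 [ 0.0021  0.0171 -0.0219]
32 [ 0.0025  0.0198 -0.0249]
33 [ 0.0028  0.0225 -0.0278]
```

Request:
send_rows(increments="0 0.0003 0.0025 -0.0033 0; 0 0.0006 0.0048 -0.0065 0; 0 0.0009 0.0072 -0.0097 0; 0 0.0012 0.0096 -0.0128 0; 0 0.0015 0.0121 -0.0159 0; 0 0.0018 0.0147 -0.0189 0; 0 0.0021 0.0173 -0.0219 0; 0 0.0021 0.0173 -0.0219 0")

```text
t: 27.22
ee_pos: [0.5899, -0.0518, 0.2604]
ee_rot: [179.4, 0.1, 92.2]
force: [3.2, -3.9, -11.4]
opening: 0.0105
```

```bash
python3 -c "
from h import *
from workcell import bot
im=bot.read_camera('wrist')[:,:,::-1]
cv2.imwrite('pics/r2.png',im)
st(bot);arc(bot,31,range(32,41))"
```

```text
t 27.27 pos [ 0.5899 -0.0518  0.2604] rot [1.7936e+02 8.0000e-02 9.2220e+01] F [  3.81  -4.84 -11.41] T [-1.285 -0.181 -0.18 ] op 0.0105 q [-5.  11.1 20.1 98.4  0.  -7.2]
32 [ 0.0003  0.0027 -0.003 ]
33 [ 0.0007  0.0054 -0.0059]
34 [ 0.001   0.0081 -0.0087]
35 [ 0.0014  0.0109 -0.0115]
36 [ 0.0017  0.0138 -0.0143]
37 [ 0.0021  0.0167 -0.017 ]
38 [ 0.0024  0.0196 -0.0197]
39 [ 0.0028  0.0226 -0.0223]
40 [ 0.0032  0.0257 -0.0248]
```

View pics/r2.png

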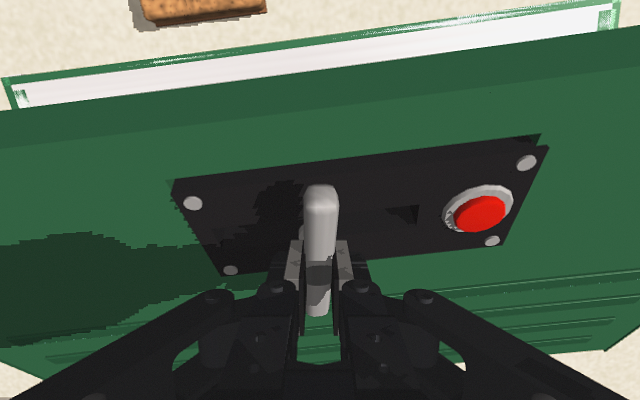

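Request:
send_rows(increments="0 0.0003 0.0028 -0.003 0; 0 0.0007 0.0055 -0.0059 0; 0 0.001 0.0082 -0.0087 0; 0 0.0014 0.0111 -0.0115 0; 0 0.0017 0.014 -0.0143 0; 0 0.0021 0.0169 -0.017 0; 0 0.0021 0.0169 -0.017 0")

```text
t: 28.15
ee_pos: [0.607, -0.0491, 0.278]
ee_rot: [179.3, 0.1, 92.2]
force: [2.6, -5.0, -11.8]
opening: 0.0105
```

```bash
python3 -c "
from h import *
from workcell import bot
st(bot);arc(bot,37,range(38,45))"
```

```text
t 28.15 pos [ 0.607  -0.0491  0.278 ] rot [1.7932e+02 9.0000e-02 9.2220e+01] F [  2.64  -5.03 -11.79] T [-1.416 -0.105 -0.169] op 0.0105 q [ -4.6  14.2  25.8 101.   -0.   -6.8]
38 [ 0.0004  0.003  -0.0027]
39 [ 0.0007  0.006  -0.0053]
40 [ 0.0011  0.009  -0.0078]
41 [ 0.0015  0.0121 -0.0103]
42 [ 0.0019  0.0152 -0.0128]
43 [ 0.0023  0.0184 -0.0151]
44 [ 0.0027  0.0216 -0.0175]
```

Request:
send_rows(increments="0 0.0004 0.003 -0.0027 0; 0 0.0007 0.006 -0.0053 0; 0 0.0011 0.009 -0.0078 0; 0 0.0015 0.0121 -0.0103 0; 0 0.0019 0.0152 -0.0128 0; 0 0.0019 0.0152 -0.0128 0; 0 0.0019 0.0152 -0.0128 0")

```text
t: 29.02
ee_pos: [0.6224, -0.0466, 0.2913]
ee_rot: [179.3, 0.1, 92.2]
force: [2.7, -4.4, -12.9]
opening: 0.0105
```

```bash
python3 -c "
from h import *
from workcell import bot
im=bot.read_camera('scene')[:,:,::-1]
cv2.imwrite('pics/s1.png',cv2.resize(im[80:310,180:400],None,fx=2.6,fy=2.6))
st(bot)"
```

```text
t 29.07 pos [ 0.6224 -0.0466  0.2913] rot [1.7926e+02 1.0000e-01 9.2220e+01] F [  3.42  -4.64 -12.97] T [-1.491 -0.205 -0.166] op 0.0105 q [ -4.3  17.1  30.9 103.1  -0.   -6.5]
```

View pics/s1.png

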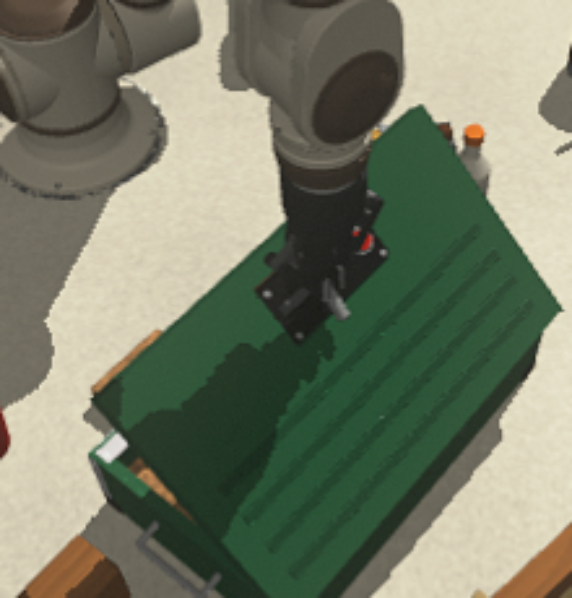

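The lid is at about 42°. Releasing, then withdrawing upward and toward the robot.

Request:
send_rows(increments="0.25 0 0 0 0; 0.5 0 0 0 0; 0.5 0 0 0 0; 0.5 0 0 0 0")

```text
t: 29.58
ee_pos: [0.6225, -0.0464, 0.2919]
ee_rot: [179.2, 0.1, 92.2]
force: [0.3, -0.1, -1.3]
opening: 0.0428
```

```bash
python3 -c "
from h import *
from workcell import bot
im=bot.read_camera('wrist')[:,:,::-1]
cv2.imwrite('pics/t2.png',im)
st(bot)"
```

```text
t 29.62 pos [ 0.6224 -0.0464  0.2917] rot [1.7923e+02 9.0000e-02 9.2230e+01] F [ 0.5   0.16 -0.42] T [-0.013  0.004 -0.004] op 0.0429 q [ -4.3  17.1  30.9 103.1  -0.   -6.5]
```

View pics/t2.png

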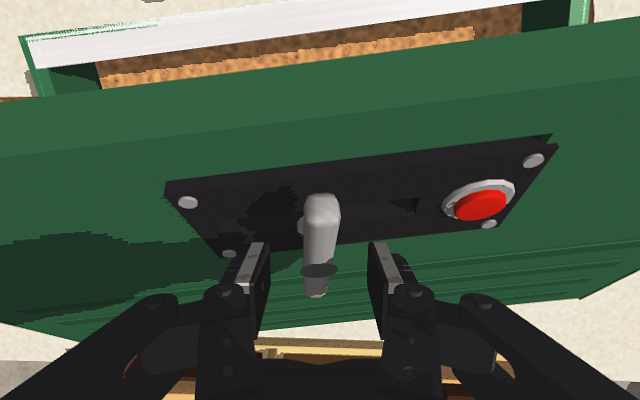

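The fingers are clear of the bar on both sides, and the force is near zero. Withdrawing.

Request:
send_rows(increments="0.5 0 0 -0.02 0; 0.5 0 0 -0.05 0; 0.5 0 0 -0.09 0; 0.5 0 -0.03 -0.11 0; 0.5 0 -0.09 -0.11 0; 0.5 0 -0.15 -0.11 0; 0.5 0 -0.2 -0.11 0; 0.5 0 -0.2 -0.11 0")

```text
t: 30.62
ee_pos: [0.4181, -0.054, 0.401]
ee_rot: [179.0, 0.1, 92.2]
force: [0.3, 0.5, -1.2]
opening: 0.0427
```

Request:
send_rows(increments="0.5 0 0 0 0; 0.5 0 0 0 0; 0.5 0 0 0 0; 0.5 0 0 0 0")

```text
t: 31.12
ee_pos: [0.4186, -0.054, 0.4005]
ee_rot: [179.1, 0.1, 92.2]
force: [-0.0, -0.0, 0.4]
opening: 0.0429
```

```bash
python3 -c "
from h import *
from workcell import bot
im=bot.read_camera('scene')[:,:,::-1]
cv2.imwrite('pics/u1.png',im)
im=bot.read_camera('top')[:,:,::-1]
cv2.imwrite('pics/u2.png',im)
st(bot)
i=bot.camera_info('scene')
xh=np.array([np.cos(np.radians(YAW)),np.sin(np.radians(YAW)),0]);yh=np.array([-xh[1],xh[0],0])
h=np.array([.5357,-.0593,.12])+.225*xh
for th in (35,40,43):
  t=np.radians(th)
  f=lambda a,b,hh:h+yh*b+xh*(-a*np.cos(t)+hh*np.sin(t))+np.array([0,0,a*np.sin(t)+hh*np.cos(t)])
  # button, plate corners
  print(th,world2pix(i,[f(.225,.072,.028),f(.257,.092,.022),f(.257,-.054,.022),f(.193,-.054,.022),f(.193,.092,.022)]).round(1).tolist())
"
```

```text
t 31.23 pos [ 0.4184 -0.054   0.4007] rot [1.7905e+02 1.1000e-01 9.2200e+01] F [-0.61 -0.5   0.49] T [0.071 0.01  0.008] op 0.0426 q [ -7.4  -5.5  19.5 114.    0.   -9.6]
35 [[313.8, 171.8], [309.9, 158.8], [273.5, 192.8], [289.7, 211.7], [324.9, 176.8]]
40 [[317.9, 171.1], [314.3, 157.4], [277.5, 192.0], [293.0, 211.5], [328.5, 176.2]]
43 [[320.6, 170.8], [317.3, 156.9], [280.2, 191.8], [295.2, 211.6], [330.8, 176.1]]
```

View pics/u1.png

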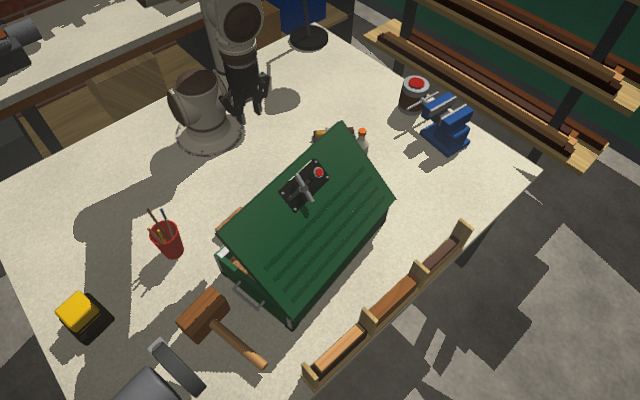

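View pics/u2.png

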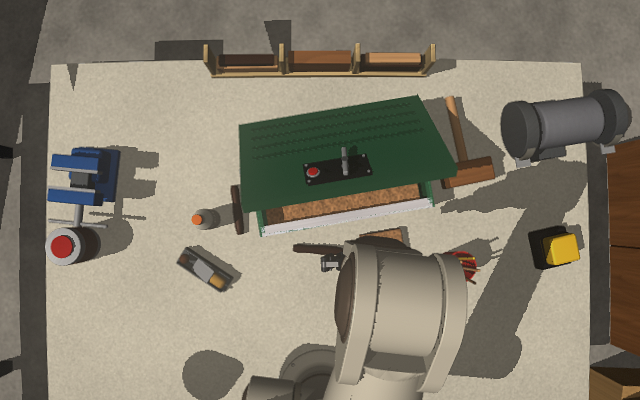

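The red button shows at (319,172) in the scene view, which matches a lid angle of about 41–42°. The lid has stood by itself for over a second, and the bystanders that show look unmoved. Handing in.

```bash
python3 -c "
from workcell import bot
print(bot.job_done())"
```

```text
the job is handed in; nothing more can be done
None
```

The chest is open: the lid stands by itself at about 41–42°, and the robot has let go and is clear of it. I handed the job in at about 31 s of the 69 s allowed.

- **Button:** The first press was about 4.5 mm off centre, partly over the grey ring, so I backed off and re-centred. The second press popped the handle out. The highest vertical force I read was about 7.6 N, against the 16 N limit.
- **T-handle:** I turned it anticlockwise against about 0.2 N·m of drag. The torque rose to 0.37 and then 0.57 N·m at about 82–84°, which I took as the stop. I eased back about 1.5° before lifting.
- **Lid:** I raised it along its hinge arc with about 6–13 N on the wrist. The 13 N at the top is slightly over the 3–12 N you gave.
- **Last checks:** After release the wrist force was near zero and the lid stayed put for more than a second. In the last pictures the bystanders look where they started. The arm partly hid the pencil cup, sanding block and front walnut blank in the top view. I compared them by eye and did not measure them.

Forces and torques were read between moves, so a brief peak during a move could have gone unseen.

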